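# Fit the polishing pad and snap the extraction hood onto an angle polisher

### The arm

A 6-joint arm with a two-finger parallel gripper is mounted at the origin on the work surface. World frame = base frame: x ahead of the robot, y to its left, z up, the work surface at z = 0. Lengths are in mm, angles in rad, forces in N, time in s.
With the tool pointing down it reaches from about 350 to 875 mm from the base axis. Payload 4.2 kg.
Tool frame: the origin (TCP) lies at the very end of the fingers, on their centre line; the grasp point (between the pads) lies arm.grip_depth behind it (arm.grip_depth is the distance from the TCP to the grasp point, in mm); z points along the fingers, y is the direction in which the jaws open and shut (so a half turn about z gives the same grasp; the last joint's range is limited). The gripper opens to 85 mm and grips with 20 to 120 N. Pads are 22 mm wide; open, the fingers measure 114 mm over their backs; the gripper's body (76 mm by 85 mm) begins 54 mm behind the grasp point. The pads swing forward as they close: fully open they stand 13 mm farther back than shut.
Start: joints at [1.583, 0.385, 0.008, 0, -1.194, -0.259], TCP at [152.657, 606.049, 231.312] pointing down, gripper open.
Joint ranges: [-3.14, 3.14], [-1.21, 2.06], [-1.07, 1.41], [-3.16, 2.05], [-2.99, -0.16], [-3.1, 3.1]. Speed limits (rad/s): [2.79, 2.79, 3.14, 3.14, 3.14, 3.14].

### API

Orientations are given as a unit quaternion [x, y, z, w].
In Python, from bench import arm, optics, workorder gives the robot as it stands. The module is installed in compiled form; this text tells all that it offers.
- The arm moves only by the tool play_rows, never from a script. Its arguments are lists of equal length, an entry for each row: "travel": the shift along the tool's x, y, z in m, a list of three; "rotation": the turn, a rotation vector about the tool's x, y, z in rad, a list of three; "grip": the opening, from 0 (shut) to 1 (fully open). In form: {"travel": [[x, y, z], ...], "rotation": [[rx, ry, rz], ...], "grip": [grip, ...]}. A call has 1 to 12 rows; each row shifts and turns the commanded pose from where the row before left it, along the tool's axes as they then stand; what a row does not reach is not made up. A row lasts 1/12 s, in which the tool goes at most 41.7 mm and 7.16 degrees, less where a joint would pass 70% of its speed; a pose out of reach is approached as far as the arm can. A call is refused whole if a number of a shift passes 0.0417 or a number of a turn 0.125, either way. A call with a gripper value outside its range is refused whole. The fingers move at their own pace and stop on an object; the grip force is fixed at half the most. Time passes only in rows, so rows that do not move let the fingers close. It gives the time, the measured TCP pose, the force and the opening at its end, in the units of the state.
- arm.read_state(): the state, without advancing time (a new reading comes with each control period).
- optics.get_image(name): name is "scene" or "top" or "wrist"; returns a dict with "image" (420x560x3 uint8, blue, green, red), "depth" (420x560 float32, mm along the optical axis (not along the pixel's ray), 0 where there is no reading), "camera_matrix" (3x3 intrinsics, pixels), "R" (3x3) and "t" (3): a world point X has camera coordinates R X + t; the wrist camera has in their place "hand_eye" (4x4, takes a point from camera to tool coordinates, whose origin is the TCP and whose axes are the flange's). Camera axes: x right, y down, z forward; pixel columns grow to the right and rows downward; lengths in mm; the calibration is good to about 2 mm. A picture is of the moment at which its call begins: read the wrist's pose just before it.
- workorder.job_done(): hands the job in, once; it reports no verdict.
The state is a dict: "clock": time; "joints": joint angles; "joint_vel": joint speeds; "joint_efforts": joint torques, N m; "position": TCP position; "ee_rot": TCP orientation; "contact_force": force on the tool from outside, world axes, zero at the start; "wrist_torque": the same for the moment, N m; "gripper_width": finger opening in mm.
Only numpy, scipy, OpenCV 4.12 (cv2) and the standard library are available. Lean on these libraries where they do the work, as an engineer would, in place of code of your own. Each camera call takes 0.05 s, during which the arm holds its last target. There are 200 camera calls.

### The job

Make the angle polisher in the bench rest ready: push the small pad's hub into the socket on the upturned gear head and turn the pad clockwise, seen from above, until it stops. Then set the extraction hood over the head with its hose stub pointing back along the machine's handle and press it straight down past its catches until it snaps fully home on the gear head. Finish while still holding the hood and pressing it firmly down, without letting go, and leave the other things on the bench where they are.

Things in the scene. Friction and masses are not known exactly. Their poses are not given: they have to be found in the camera images.
- polisher: angle polisher clamped upside down in a plywood bench rest, immovable; aluminium gear head (70 mm across) nearest the robot, grey handle (61 mm thick, its top 81 mm above the table) running off along +x to 268 mm. Origin: on the table top under the spindle axis; +z up. On the gear head's flat top, the shoulder (80 mm up), stands a round steel boss, 52 mm across, 22 mm high
- polisher_socket (a point): mouth of the pad socket, on the axis in the boss's top, 102 mm above the table; axes as polisher. Round hole 27 mm across with two slots, each 50 degrees wide, out to 20 mm radius towards +x and -x; flange 4 mm thick, hollow below. With its lugs through the slots the pad turns only clockwise seen from above, and stops after about 62 degrees. Boss's top edge is bevelled 2.5 mm
- polisher_seat (a point): on the axis at the shoulder, 80 mm above the table, axes as polisher: the origin of a seated hood comes here, that of a seated pad 12 mm above it. Four sprung steel balls, the hood's catches, stand 3 mm out of the boss's side, 7 mm above the shoulder, at 45 degrees between the axes
- pad: small polishing pad, loose, 0.1 kg, standing on its hub, pale segmented face up. Origin: centre of the hub's underside; +z up. Hub 24 mm across, 10 mm high, with two lugs along +x and -x (to 17 mm radius, 7 mm wide, lowest 5 mm). Neck 36 mm across from 10 to 15 mm up; its underside comes to rest on the boss's top. The same after half a turn
- pad_disc (a point): centre of the pad's disc, 21.5 mm above the pad's origin. Disc from 15 to 28 mm up, 47 mm across with two straight flats 42 mm apart, 20 mm wide, facing the pad's +y and -y: grip it there, fingertips at most 4 mm below the disc's underside so that they clear the boss, which is wider
- hood: extraction hood, loose, 0.09 kg, standing as it is to be fitted: open plastic ring, 65 mm outside, 36 mm high, black rubber skirt round the top. Origin: centre of its underside; +z up. Inside its foot a snap lip, 54 mm bore, 2.5 mm high; above it the bore is 60 mm. Hose stub, 20 mm thick (bead 23 mm), along +x. Once home the pad's face stands 4 mm above the hood's top
- hood_stub (a point): centre of the stub's open end, 61 mm from the hood's axis, 18 mm above its underside. Fitting: set on the boss, the hood meets the catches with its underside 10 mm above the shoulder; the push needed rises to about 13 N at 7 mm, falls away within the next 3 mm, the balls then draw the hood down, and it stops hard on the shoulder and is held there
- slate_flower: bystander: four-petalled dark stone piece, 92 mm across, 18 mm thick; origin centre of underside
- slate_point: bystander: pointed dark stone piece, 125 mm long, 20 mm thick; origin inside its underside
- stone_scroll: bystander: reddish S-shaped stone scroll, 120 mm long, 16 mm thick, lying on the inlay panel (20 mm thick) at the robot's right; origin centre of underside
- glue_tin: bystander: open tin of stone glue, 84 mm across, 75 mm high; origin centre of underside
- filling_knife: bystander: filling knife (spatula) lying flat
- flat_pad: bystander: large flat pad without hub or flats, 80 mm across, 9 mm thick; origin centre of underside
- marble_strip: bystander: marble strip 130 x 26 x 16 mm; origin centre of underside
- rubbing_stone: bystander: rubbing stone 75 x 45 x 28 mm; origin centre of underside
Mind the look-alikes: they are no part of the job. What is shaped like the hood but pink or yellow is not meant.

How it is judged (in metres and radians):
On the way, in this order (a step that is already met when the one before it is completed fails the run):
1. the pad is down in the socket and turned clockwise to lock (z of pad in the frame of polisher_seat below 0.0145 m and horizontal distance between pad and polisher_seat below 0.004 m and angle between pad's own z axis and vertical below 0.08 rad and angle between the x axis of pad and the x axis of polisher, either way round above 0.87 rad), for 0.2 s.
2. the hood has snapped past its catches and sits home, stub towards the handle (z of hood in the frame of polisher_seat below 0.0025 m and horizontal distance between hood and polisher_seat below 0.003 m and angle between hood's own z axis and vertical below 0.06 rad and x of hood_stub in the frame of polisher above 0.052 m), for 0.2 s.
At the end, for the whole second after the job is handed in: Pad seated (2.5 mm) and turned at least 46 degrees from its slots; hood home on the shoulder (2.5 mm), level, centred within 3 mm, stub within 30 degrees of the handle; fingers still on the hood, pressing it down with over 4 N, through the last second (all of step 2 and z of pad in the frame of polisher_seat below 0.0145 m and horizontal distance between pad and polisher_seat below 0.004 m and angle between pad's own z axis and vertical below 0.08 rad and angle between the x axis of pad and the x axis of polisher, either way round above 0.8 rad and contact force between the fingers and hood above 3 N and contact force between hood and polisher above 4 N); the arm keeps its last pose, push and grip.
It fails at once if one of the other things on the bench is moved by more than 30 mm (distance of any of slate_flower, slate_point, stone_scroll, glue_tin, filling_knife, flat_pad, marble_strip, rubbing_stone from where it was at the start of the episode above 0.03 m).
It also fails if it takes over 67 s, if anything falls off the work surface, if the arm or the gripper's body presses on something with over 40 N, if the wrist force passes 120 N, or if a joint passes its speed limit or range.

## Working session

There is one attempt and no reset: what is moved stays moved. The work goes in short steps, Python scripts to look and compute and a tool call to move; the robot and the scene stay as the last step left them, time stands still between calls to the robot, and variables do not carry over. Pictures are saved under pics/ and viewed, about 8 in all and at most 12, crops included, and the job is handed in when it is done.

Besides the shell and the picture viewer there is one more tool, called after "Emit:" as name(argument=value, ...) on one line, values as JSON. play_rows: Moves the arm, as the interface text tells. Its arguments: {"type":"object","properties":{"travel":{"type":"array","items":{"type":"array","items":{"type":"number"}}},"rotation":{"type":"array","items":{"type":"array","items":{"type":"number"}}},"grip":{"type":"array","items":{"type":"number"}}},"required":["travel","rotation","grip"]}

```bash
mkdir -p pics
cat > h.py <<'E'
from bench import arm, optics, workorder
import numpy as np, cv2
from scipy.spatial.transform import Rotation as Ro
def T():
    s=arm.read_state(); M=np.eye(4); M[:3,:3]=Ro.from_quat(s["ee_rot"]).as_matrix(); M[:3,3]=s["position"]; return M
def grab(n):
    M=T(); d=optics.get_image(n)
    if n=="wrist": P=M@d["hand_eye"]
    else:
        P=np.eye(4);P[:3,:3]=d["R"];P[:3,3]=d["t"];P=np.linalg.inv(P)
    d["P"]=P; return d
def cloud(d):
    z=d["depth"].astype(float);K=d["camera_matrix"];v,u=np.indices(z.shape)
    p=np.stack([(u-K[0,2])/K[0,0]*z,(v-K[1,2])/K[1,1]*z,z],-1)
    w=p@d["P"][:3,:3].T+d["P"][:3,3]; w[z==0]=np.nan; return w
E
python3 - <<'E'
from h import *
s=arm.read_state(); print({k:np.round(v,3) for k,v in s.items()}, arm.grip_depth)
for n in("scene","top"):
    d=grab(n); cv2.imwrite(f"pics/{n}0.png",d["image"]); np.save(f"{n}0.npy",cloud(d)); print(n,d["P"].round(2),d["camera_matrix"])
E
```

```text
{'clock': np.float64(0.0), 'joints': array([ 1.583,  0.386,  0.007, -0.   , -1.194, -0.259]), 'joint_vel': array([ 0.001, -0.   , -0.001,  0.   , -0.001,  0.001]), 'joint_efforts': array([-0.0000e+00, -3.9228e+01,  1.8839e+01,  4.1860e+00, -5.0000e-03,
       -0.0000e+00]), 'position': array([152.518, 605.508, 230.224]), 'ee_rot': array([ 0.992, -0.123, -0.   ,  0.001]), 'contact_force': array([-0.899,  0.014,  0.415]), 'wrist_torque': array([ 0.011,  0.028, -0.002]), 'gripper_width': np.float64(85.776)} 18.700000000000003
scene [[ 2.20000e-01  6.10000e-01 -7.60000e-01  1.63878e+03]
 [ 9.80000e-01 -1.40000e-01  1.60000e-01 -2.85500e+02]
 [-1.00000e-02 -7.80000e-01 -6.20000e-01  1.00221e+03]
 [ 0.00000e+00  0.00000e+00  0.00000e+00  1.00000e+00]] [[463.16318655   0.         277.19626908]
 [  0.         463.16318655 207.10659975]
 [  0.           0.           1.        ]]
top [[-1.00000e-02 -1.00000e+00  9.00000e-02  4.23110e+02]
 [-1.00000e+00  1.00000e-02  0.00000e+00 -5.92300e+01]
 [-0.00000e+00 -9.00000e-02 -1.00000e+00  1.13277e+03]
 [ 0.00000e+00  0.00000e+00  0.00000e+00  1.00000e+00]] [[399.12692728   0.         281.87806172]
 [  0.         399.12692728 208.84218707]
 [  0.           0.           1.        ]]
```

View pics/scene0.png

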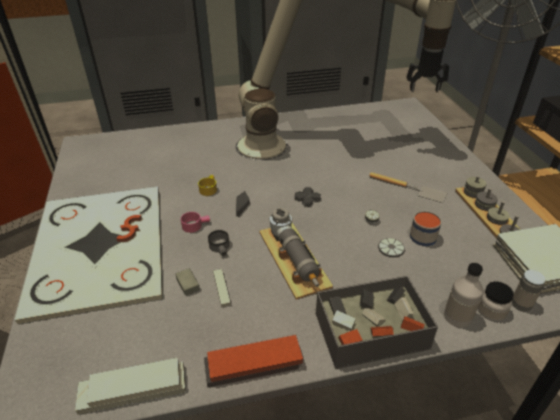

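View pics/top0.png

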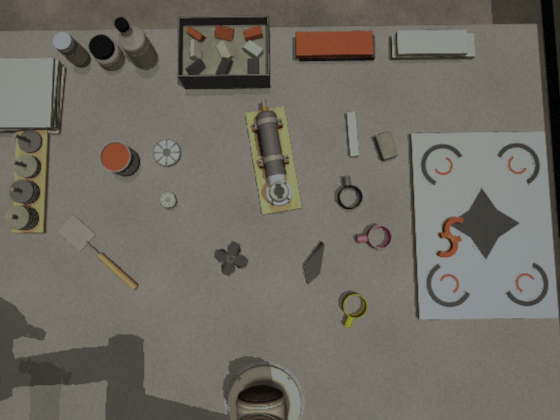

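Scene: three hood shapes in the top view: dark (350,195), pink (377,237), yellow (353,305); the dark one is meant. Pads: small (168,200) and large flat (166,152); the small one is meant. The polisher head is at (279,193), handle up to (263,112). I'll confirm with one enlarged crop and take positions from the depth image.

Run:
```python
from h import *
im=cv2.imread("pics/top0.png"); w=np.load("top0.npy")
c=[im[y-30:y+30,x-40:x+40] for x,y in((168,185),(350,200),(279,185),(270,130))]
c=[cv2.resize(a,None,fx=5,fy=5,interpolation=cv2.INTER_CUBIC) for a in c]
cv2.imwrite("pics/crop.png",np.vstack([np.hstack(c[:2]),np.hstack(c[2:])]))
for n,(x,y),zr in(("pad",(168,200),(15,60)),("hood",(350,195),(20,60)),("yel",(353,305),(20,60)),("boss",(279,193),(92,125)),("handle",(268,140),(60,125))):
    p=w[y-28:y+29,x-28:x+29].reshape(-1,3); p=p[(p[:,2]>zr[0])&(p[:,2]<zr[1])]
    print(n,len(p),p.mean(0).round(1),p.min(0).round(1),p.max(0).round(1), w[y,x].round(1), ((p.min(0)+p.max(0))/2).round(1))
# handle axis
p=w[95:215,240:310].reshape(-1,3);p=p[(p[:,2]>60)&(p[:,2]<125)]
for a in range(430,760,20):
    q=p[(p[:,0]>=a)&(p[:,0]<a+20)]
    if len(q): print(a,len(q),q[:,1].min().round(1),q[:,1].max().round(1),q[:,2].max().round(1))
```

```text
pad 232 [557.5 261.1  28.9] [535.8 239.3  17. ] [581.  284.8  35.2] [555.6 259.4  29. ] [558.4 262.   26.1]
hood 194 [ 576.1 -244.2   31.2] [ 526.9 -276.8   20.5] [ 619.9 -213.8   43.5] [ 566.6 -252.5    1.3] [ 573.4 -245.3   32. ]
yel 222 [ 246.4 -244.7   31.2] [ 203.2 -281.2   20.1] [ 294.7 -217.7   42.3] [ 258.7 -251.3    5.6] [ 249.  -249.5   31.2]
boss 275 [567.2 -48.9 100.7] [541.5 -74.3  92.1] [593.5 -24.6 107.8] [562.8 -50.6  91.8] [567.5 -49.4  99.9]
handle 1138 [709.8 -25.2  73.9] [631.5 -64.9  60. ] [791.   10.7  87.2] [709.6 -22.4  76.5] [711.2 -27.1  73.6]
530 124 -76.9 -20.6 106.6
550 191 -82.4 -15.7 107.2
570 174 -82.5 -16.0 107.8
590 108 -72.1 -18.2 104.4
610 151 -67.4 -12.9 84.3
630 144 -64.9 -7.8 83.1
650 149 -62.4 -5.0 86.1
670 144 -59.7 2.9 80.7
690 147 -54.5 5.6 84.9
710 141 -49.4 8.2 81.7
730 143 -46.9 8.2 82.8
750 152 -47.2 10.7 87.2
```

View pics/crop.png

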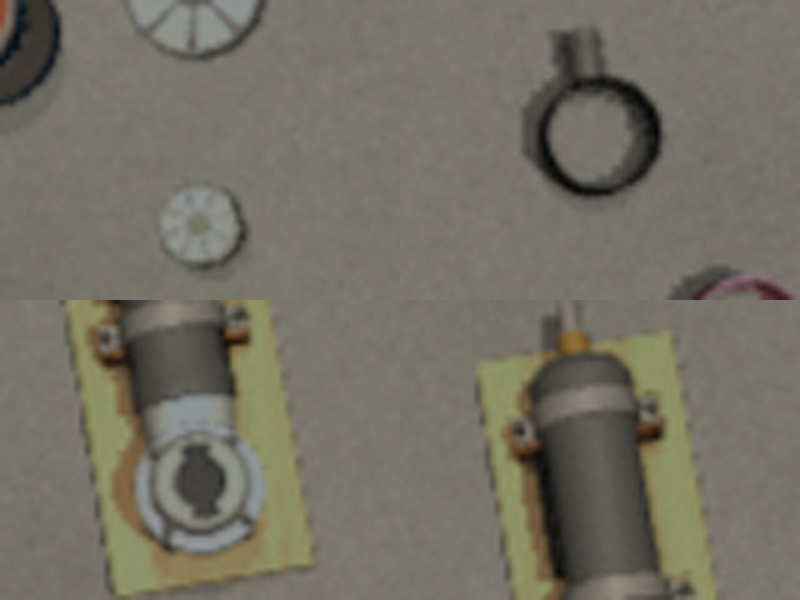

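The crop confirms the dark hood with its stub up and slightly left, the small segmented pad, and the boss with slots running along the handle (yaw about +10°). Next I'll plan the move above the pad.

```bash
cat >> h.py <<'E'
def plan(p,yaw=None):
    "tool-frame shift (m) to world point p, and tool-z turn (rad) after which tool x has world yaw"
    M=T(); sh=M[:3,:3].T@(np.array(p,float)-M[:3,3])/1000
    y0=np.arctan2(M[1,0],M[0,0]); tilt=np.degrees(np.arccos(-M[2,2]))
    r=0 if yaw is None else -((yaw-y0+np.pi/2)%np.pi-np.pi/2)
    print("pos",M[:3,3].round(1),"yaw",y0.round(4),"tilt",tilt.round(2),"shift",sh.round(4),"rz",round(r,4),"w",round(float(arm.read_state()["gripper_width"]),1),"F",np.round(arm.read_state()["contact_force"],1),"j",np.round(arm.read_state()["joints"],2),"t",arm.read_state()["clock"])
E
python3 - <<'E'
from h import *
print(optics.get_image("wrist")["hand_eye"].round(3))
plan((557,261,230))
E
```

```text
[[  -0.      -0.951   -0.309   78.858]
 [   1.      -0.      -0.       0.245]
 [   0.      -0.309    0.951 -143.025]
 [   0.       0.       0.       1.   ]]
pos [152.6 605.6 230.5] yaw -0.2469 tilt 0.1 shift [0.4764 0.2353 0.0009] rz 0 w 85.6 F [ 0.5  0.1 -0. ] j [ 1.58  0.39  0.01 -0.   -1.19 -0.26] t 0.15
```

Emit:
play_rows(travel=[[0.037,0.0185,0],[0.037,0.0185,0],[0.037,0.0185,0],[0.037,0.0185,0],[0.037,0.0185,0],[0.037,0.0185,0],[0.037,0.0185,0],[0.037,0.0185,0],[0.037,0.0185,0],[0.037,0.0185,0],[0.037,0.0185,0],[0.037,0.0185,0]], rotation=[[0,0,0],[0,0,0],[0,0,0],[0,0,0],[0,0,0],[0,0,0],[0,0,0],[0,0,0],[0,0,0],[0,0,0],[0,0,0],[0,0,0]], grip=[1,1,1,1,1,1,1,1,1,1,1,1])

```text
clock: 1.15
position: [530.1, 280.6, 231.2]
ee_rot: [0.992, -0.123, -0.0, 0.0]
contact_force: [0.5, 1.4, -0.2]
gripper_width: 85.5
```

Emit:
play_rows(travel=[[0.033,0.013,0.02],[0.01,0,0.02],[0.01,0,0.01],[0,0,0],[0,0,0]], rotation=[[0,0,0],[0,0,0],[0,0,0],[0,0,0],[0,0,0]], grip=[1,1,1,1,1])

```text
clock: 1.57
position: [577.0, 256.9, 180.7]
ee_rot: [0.992, -0.123, -0.001, 0.001]
contact_force: [-0.5, -0.2, 0.4]
gripper_width: 85.4
```

Run:
```python
from h import *
plan((557,261,180))
d=grab("wrist"); cv2.imwrite("pics/w1.png",d["image"]); w=cloud(d); np.save("w1.npy",w)
p=w.reshape(-1,3); m=(p[:,2]>20)&(p[:,2]<40)&(np.hypot(p[:,0]-557,p[:,1]-261)<40); p=p[m]
print(len(p),p.mean(0).round(2),np.median(p[:,2]))
c=p[:,:2].mean(0)
for it in range(3):
    a=np.radians(np.arange(0,180,3)); e=[]
    for t in a:
        s=(p[:,:2]-c)@[np.cos(t),np.sin(t)]; e.append((np.percentile(s,99.7)-np.percentile(s,.3)))
    
for t,x in zip(a,e): print(int(np.degrees(t).round()),round(x,1),end="; ")
```

```text
pos [577.  256.9 180.7] yaw -0.2466 tilt 0.1 shift [-0.0204  0.0009  0.0008] rz 0 w 85.4 F [-0.5 -0.2  0.4] j [ 0.67  0.43 -0.05  0.   -1.09  0.65] t 1.5667
1522 [557.32 263.48  27.96] 28.105738251761608
0 46.0; 3 46.0; 6 46.2; 9 46.0; 12 46.1; 15 46.1; 18 46.0; 21 46.0; 24 46.0; 27 45.9; 30 45.9; 33 46.1; 36 46.0; 39 45.9; 42 45.9; 45 45.9; 48 45.8; 51 45.8; 54 45.7; 57 45.5; 60 45.6; 63 45.5; 66 45.4; 69 45.3; 72 45.2; 75 44.9; 78 44.8; 81 44.7; 84 44.6; 87 44.4; 90 44.2; 93 43.7; 96 43.3; 99 42.8; 102 42.4; 105 42.1; 108 41.7; 111 42.4; 114 42.7; 117 43.2; 120 43.9; 123 44.4; 126 45.0; 129 45.4; 132 45.7; 135 46.0; 138 46.1; 141 46.1; 144 46.1; 147 46.2; 150 46.2; 153 46.2; 156 46.2; 159 46.2; 162 46.3; 165 46.5; 168 46.4; 171 46.2; 174 46.2; 177 46.1;
```

View pics/w1.png

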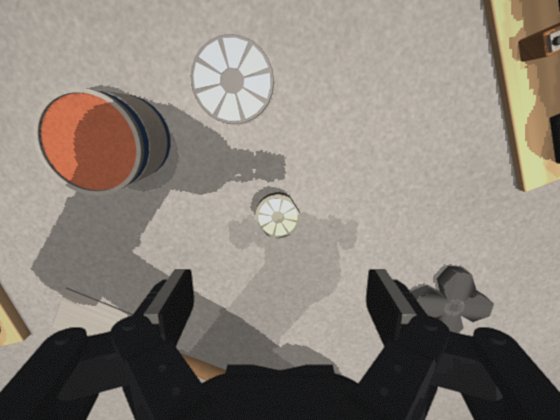

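The wrist view shows the small pad at (278,216) with nothing close to it. The flats' normal lies at 108°, so pad x is at about 18°, top at z = 28 as specified, and the sizes match.

Run:
```python
from h import *
plan((557.3,263.2,80),np.radians(18))
```

```text
pos [577.1 257.5 181.9] yaw -0.2456 tilt 0.03 shift [-0.0206 -0.0007  0.1019] rz -0.5598 w 85.4 F [0.8 0.5 0.5] j [ 0.68  0.43 -0.05  0.   -1.09  0.65] t 1.6167
```

Emit:
play_rows(travel=[[-0.0205,-0.0005,0.02],[0,0,0.02],[0,0,0.02],[0,0,0.02],[0,0,0.02],[0,0,0.0],[0,0,0.0]], rotation=[[0,0,0],[0,0,-0.11],[0,0,-0.11],[0,0,-0.12],[0,0,-0.11],[0,0,-0.11],[0,0,0]], grip=[1,1,1,1,1,1,1])

```text
clock: 2.2
position: [556.6, 263.5, 81.7]
ee_rot: [0.987, 0.158, 0.0, 0.0]
contact_force: [-0.2, -0.4, 0.8]
gripper_width: 85.3
```

```bash
cat >> h.py <<'E'
def fitpad(w,c0,z0,z1,r=40):
    p=w.reshape(-1,3); p=p[(p[:,2]>z0)&(p[:,2]<z1)&(np.hypot(p[:,0]-c0[0],p[:,1]-c0[1])<r)]
    a=np.radians(np.arange(0,180,.5)); U=np.stack([np.cos(a),np.sin(a)]); s=p[:,:2]@U
    lo,hi=np.percentile(s,[.3,99.7],axis=0); e=hi-lo; i=e.argmin(); j=(i+180)%360
    # centre: mean of mid extents, least squares
    c=np.linalg.lstsq(U.T,(lo+hi)/2,rcond=None)[0]
    print("n",len(p),"centre",c.round(2),"z",np.median(p[:,2]).round(2),"min width",e[i].round(1),"at deg",a[i]*57.2958,"width at 90",e[j].round(1))
    return c
E
python3 - <<'E'
from h import *
plan((557.3,263.2,10),np.radians(18))
fitpad(cloud(grab("wrist")),(557.3,263.2),20,40)
plan((557.3,263.2,10),np.radians(18))
E
```

```text
pos [556.6 263.5  81.7] yaw 0.3176 tilt 0.01 shift [0.0006 0.0005 0.0717] rz 0.0035 w 85.3 F [-0.2 -0.4  0.8] j [ 0.7   0.51 -0.2   0.   -0.86  1.18] t 2.2
n 3261 centre [556.27 263.92] z 28.15 min width 41.3 at deg 109.5000391532763 width at 90 46.3
pos [557.4 263.8  82.7] yaw 0.3135 tilt 0.13 shift [-0.0004  0.0006  0.0727] rz -0.0007 w 85.7 F [-0.2  0.4  1. ] j [ 0.7   0.51 -0.2   0.   -0.86  1.18] t 2.25
```

Emit:
play_rows(travel=[[0,0,0.02],[0,0,0.02],[0,0,0.02],[0,0,0.011],[0,0,0],[0,0,0],[0,0,0],[0,0,0],[0,0,0],[0,0,0]], rotation=[[0,0,-0.02],[0,0,0],[0,0,0],[0,0,0],[0,0,0],[0,0,0],[0,0,0],[0,0,0],[0,0,0],[0,0,0]], grip=[1,1,1,1,1,0,0,0,0,0])

```text
clock: 3.08
position: [558.6, 263.1, 12.1]
ee_rot: [0.986, 0.166, 0.002, -0.001]
contact_force: [-0.2, 0.4, 4.7]
gripper_width: 40.5
```

Emit:
play_rows(travel=[[0,0,0],[0,0,0],[0,0,-0.02],[0,0,-0.04],[0,0,-0.04],[0,0,-0.04],[0,0,0]], rotation=[[0,0,0],[0,0,0],[0,0,0],[0,0,0],[0,0,0],[0,0,0],[0,0,0]], grip=[0,0,0,0,0,0,0])

```text
clock: 3.67
position: [561.9, 264.7, 159.9]
ee_rot: [0.986, 0.167, 0.008, -0.003]
contact_force: [1.0, -0.4, 0.7]
gripper_width: 40.6
```

Run:
```python
from h import *
plan((567,-49,210),np.radians(10))
d=grab("wrist"); cv2.imwrite("pics/w2.png",d["image"][:,140:420]); w=cloud(d); np.save("w2.npy",w)
M=T(); t=(w-M[:3,3])@M[:3,:3]; np.save("w2t.npy",t)
# disc top in tool frame
q=t.reshape(-1,3); q=q[(q[:,2]<25)&(abs(q[:,0])<60)&(abs(q[:,1])<60)&(q[:,2]>-40)]
h,e=np.histogram(q[:,2],np.arange(-40,26,2)); print(list(zip(e[:-1],h)))
f=q[abs(q[:,1])>22.5]; print("finger max z",f[:,2].max())
```

```text
pos [561.9 264.7 159.9] yaw 0.3348 tilt 0.99 shift [-0.0973  0.2978 -0.0527] rz 0.1602 w 40.6 F [ 1.  -0.4  0.7] j [ 0.7   0.43 -0.12  0.   -1.01  1.2 ] t 3.6667
[(np.int64(-40), np.int64(173)), (np.int64(-38), np.int64(202)), (np.int64(-36), np.int64(222)), (np.int64(-34), np.int64(208)), (np.int64(-32), np.int64(207)), (np.int64(-30), np.int64(167)), (np.int64(-28), np.int64(186)), (np.int64(-26), np.int64(172)), (np.int64(-24), np.int64(164)), (np.int64(-22), np.int64(3439)), (np.int64(-20), np.int64(2969)), (np.int64(-18), np.int64(230)), (np.int64(-16), np.int64(214)), (np.int64(-14), np.int64(204)), (np.int64(-12), np.int64(159)), (np.int64(-10), np.int64(109)), (np.int64(-8), np.int64(45)), (np.int64(-6), np.int64(0)), (np.int64(-4), np.int64(0)), (np.int64(-2), np.int64(0)), (np.int64(0), np.int64(0)), (np.int64(2), np.int64(0)), (np.int64(4), np.int64(0)), (np.int64(6), np.int64(0)), (np.int64(8), np.int64(0)), (np.int64(10), np.int64(0)), (np.int64(12), np.int64(0)), (np.int64(14), np.int64(0)), (np.int64(16), np.int64(0)), (np.int64(18), np.int64(0)), (np.int64(20), np.int64(0)), (np.int64(22), np.int64(0))]
finger max z -10.197932773071958
```

View pics/w2.png

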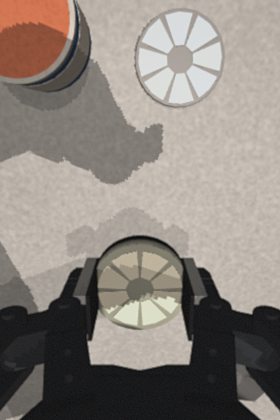

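Run:
```python
from h import *
plan((498,-61,210),np.radians(10))
M=T();w=cloud(grab("wrist")); t=(w-M[:3,3])@M[:3,:3]
q=t.reshape(-1,3); q=q[(q[:,2]<-10)&(q[:,2]>-30)&(np.hypot(q[:,0],q[:,1])<19)]
print(np.percentile(q[:,2],[5,25,50,75,95]))
A=np.c_[q[:,:2],np.ones(len(q))]; print("plane",np.linalg.lstsq(A,q[:,2],rcond=None)[0])
```

```text
pos [559.8 263.8 155.8] yaw 0.3334 tilt 0.64 shift [-0.1641  0.2865 -0.0569] rz 0.1589 w 40.6 F [-0.2 -0.6 -2.2] j [ 0.7   0.43 -0.12  0.   -1.01  1.2 ] t 3.7167
[-16.95776785 -16.42359469 -16.01504144 -15.5949964  -15.04856701]
plane [ 1.32259326e-03  3.56154181e-04 -1.60083767e+01]
```

Emit:
play_rows(travel=[[-0.008,0.014,-0.006],[-0.0164,0.0287,-0.006],[-0.0164,0.0287,-0.006],[-0.0164,0.0287,-0.006],[-0.0164,0.0287,-0.006],[-0.0164,0.0287,-0.006],[-0.0164,0.0287,-0.006],[-0.0164,0.0287,-0.006],[-0.0164,0.0287,-0.006],[-0.0164,0.0287,-0.006],[-0.0084,0.0142,0],[0,0,0]], rotation=[[0,0,0],[0,0,0],[0,0,0],[0,0,0],[0,0,0],[0,0,0],[0,0,0],[0,0,0],[0,0,0],[0,0,0],[0,0,0.08],[0,0,0.08]], grip=[0,0,0,0,0,0,0,0,0,0,0,0])

```text
clock: 4.77
position: [493.4, -65.5, 208.8]
ee_rot: [0.997, 0.082, -0.002, 0.0]
contact_force: [0.3, 1.2, -1.4]
gripper_width: 40.4
```

Emit:
play_rows(travel=[[0,0,0],[0,0,0],[0,0,0],[0,0,0]], rotation=[[0,0,0],[0,0,0],[0,0,0],[0,0,0]], grip=[0,0,0,0])

```text
clock: 5.1
position: [495.9, -61.7, 209.7]
ee_rot: [0.996, 0.087, -0.001, 0.0]
contact_force: [0.2, 0.5, -1.2]
gripper_width: 40.1
```

Run:
```python
from h import *
for k in range(3):
    plan((567,-49,210),np.radians(10))
    M=T();d=grab("wrist");w=cloud(d); t=(w-M[:3,3])@M[:3,:3]
    q=t.reshape(-1,3); q=q[(q[:,2]<-8)&(q[:,2]>-30)&(np.hypot(q[:,0],q[:,1])<19)]
    A=np.c_[q[:,:2],np.ones(len(q))]; print("plane",np.linalg.lstsq(A,q[:,2],rcond=None)[0].round(4))
    p=w.reshape(-1,3); p=p[(p[:,2]>98)&(p[:,2]<107)&(np.hypot(p[:,0]-567,p[:,1]+49)<40)]
    c=cv2.minEnclosingCircle(p[:,:2].astype(np.float32)); print(len(p),np.round(c[0],1),round(c[1],1),np.median(p[:,2]))
cv2.imwrite("pics/w3.png",d["image"]); np.savez("w3.npz",w=w,t=t,im=d["image"],M=M,P=d["P"],K=d["camera_matrix"])
```

```text
pos [495.9 -61.7 209.7] yaw 0.1751 tilt 0.08 shift [ 0.0723 -0.0002 -0.0004] rz 0.0006 w 40.1 F [ 0.2  0.5 -1.2] j [ 0.2   0.19 -0.33 -0.   -1.06  1.54] t 5.1
plane [-2.00000e-04  4.00000e-04 -1.60614e+01]
2116 [565.9 -47.7] 26.0 102.18924832369079
pos [496.  -61.7 209.8] yaw 0.1751 tilt 0.06 shift [ 0.0721 -0.0001 -0.0002] rz 0.0005 w 40.6 F [0.  0.4 0.1] j [ 0.2   0.19 -0.32 -0.   -1.06  1.54] t 5.15
plane [ 6.00000e-04  6.00000e-04 -1.60634e+01]
2108 [565.9 -47.6] 26.0 102.16688567388096
pos [496.1 -61.6 210. ] yaw 0.1749 tilt 0.04 shift [ 0.072  -0.0001 -0.0001] rz 0.0004 w 40.5 F [ 0.2  0.3 -2.3] j [ 0.2   0.19 -0.32 -0.   -1.06  1.54] t 5.2
plane [ 1.50000e-03  1.10000e-03 -1.60668e+01]
2100 [565.9 -47.7] 26.0 102.18066255497625
```

View pics/w3.png

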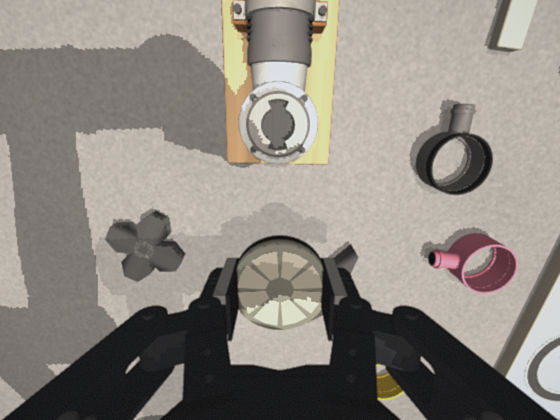

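The wrist view shows the boss at (277,123) with its slots straight up the image and the pad held squarely at (280,288). The hood is at (455,160) with its stub at (463,115). Now I'll fit the pad in hand and the slot direction.

Run:
```python
from h import *
z=np.load("w3.npz"); w,t,M=z["w"],z["t"],z["M"]
q=t[(t[...,2]<-14)&(t[...,2]>-18)&(np.hypot(t[...,0],t[...,1])<27)]
for a in (0,45,60,120,135):
    u=[np.cos(np.radians(a)),np.sin(np.radians(a))]; s=q[:,:2]@u; lo,hi=np.percentile(s,[.3,99.7]); print(a,lo.round(1),hi.round(1))
print(cv2.minEnclosingCircle(q[:,:2].astype(np.float32)))
# hole: cast pixels onto z=102 plane
K,P=z["K"],z["P"]; v,u=np.indices(w.shape[:2]); r=np.stack([(u-K[0,2])/K[0,0],(v-K[1,2])/K[1,1],np.ones(u.shape)],-1)@P[:3,:3].T
g=P[:3,3]+r*((102.2-P[2,3])/r[...,2])[...,None]; c=np.array([565.9,-47.7])
rr=np.hypot(g[...,0]-c[0],g[...,1]-c[1]); m=(rr<21.5)&((w[...,2]<98.5)|np.isnan(w[...,2]))
x=g[m][:,:2]; print("hole n",len(x),x.mean(0)); k=x-x.mean(0); S=np.linalg.svd(k,full_matrices=0)[2][0]; print("yaw",np.degrees(np.arctan2(S[1],S[0]))%180)
dark=(z["im"].mean(-1)<110)&(rr<21.5); x=g[dark][:,:2]; k=x-x.mean(0); S=np.linalg.svd(k,full_matrices=0)[2][0]; print("dark",len(x),x.mean(0),np.degrees(np.arctan2(S[1],S[0]))%180)
# hood
p=w.reshape(-1,3); p=p[(p[:,2]>33)&(p[:,2]<40)&(p[:,1]<-200)&(p[:,1]>-300)&(p[:,0]>510)]
print("hood top",len(p),cv2.minEnclosingCircle(p[:,:2].astype(np.float32)))
p=w.reshape(-1,3); p=p[(p[:,2]>20)&(p[:,2]<32)&(p[:,1]<-180)&(p[:,1]>-300)&(p[:,0]>560)]; print(p.min(0),p.max(0))
```

```text
0 -24.6 21.5
45 -24.1 23.2
60 -23.3 24.7
120 -24.7 23.1
135 -23.3 24.0
((0.8857626914978027, -0.04597470536828041), 26.597007751464844)
hole n 1234 [566.37809886 -47.61592842]
yaw 8.993101453664394
dark 414 [564.92280691 -48.61865746] 9.396167274687258
hood top 647 ((557.4430541992188, -244.84408569335938), 33.115840911865234)
[ 560.04628342 -275.30477441   20.00554974] [ 618.49836749 -212.10520412   31.99830336]
```

Emit:
play_rows(travel=[[0.012,-0.0006,0.01],[0.0127,-0.001,0.016],[0.018,0,0.016],[0.018,0,0.016],[0.012,0,0.016],[0,0,0.012],[0,0,0],[0,0,0],[0,0,0],[0,0,0]], rotation=[[0,0,0],[0,0,0],[0,0,0],[0,0,0],[0,0,0],[0,0,0],[0,0,0],[0,0,0],[0,0,0],[0,0,0]], grip=[0,0,0,0,0,0,0,0,0,0])

```text
clock: 6.08
position: [568.0, -47.9, 125.7]
ee_rot: [0.996, 0.087, 0.001, 0.0]
contact_force: [-0.2, 0.1, -1.2]
gripper_width: 40.6
```

Run:
```python
from h import *
plan((567.4,-47.4,103.5),np.radians(9.5))
M=T();w=cloud(grab("wrist")); t=(w-M[:3,3])@M[:3,:3]
q=t[(t[...,2]<-14)&(t[...,2]>-18)&(np.hypot(t[...,0],t[...,1])<27)]
print(np.percentile(q[:,0],[.3,99.7]),np.percentile(q[:,1],[.3,99.7]),np.median(q[:,2]))
p=w[(w[...,2]>99)&(w[...,2]<105)&(np.hypot(w[...,0]-566,w[...,1]+47.7)<40)]
print(len(p))
if len(p)>20:
    x=p[:,:2]-[566,-47.7]; print("edge radius far (tool x side)",np.percentile(x@M[:2,0],99.7))
plan((567.4,-47.4,103.5),np.radians(9.5))
```

```text
pos [568.  -47.9 125.7] yaw 0.1737 tilt 0.13 shift [-0.0005 -0.0006  0.0222] rz 0.0079 w 40.6 F [-0.2  0.1 -1.2] j [ 0.2   0.39 -0.28  0.   -0.9   1.54] t 6.0833
[-24.55734044  21.60111987] [-22.53840198  22.20077661] -15.978527054615046
1439
edge radius far (tool x side) 25.50005492998463
pos [567.9 -47.9 125.7] yaw 0.1736 tilt 0.14 shift [-0.0005 -0.0006  0.0222] rz 0.0078 w 40.7 F [-0.4 -0.3 -1.8] j [ 0.2   0.39 -0.28  0.   -0.9   1.54] t 6.1333
```

Emit:
play_rows(travel=[[-0.0005,-0.0006,0.004],[0,0,0.004],[0,0,0.004],[0,0,0.004],[0,0,0],[0,0,0]], rotation=[[0,0,0],[0,0,0],[0,0,0],[0,0,0],[0,0,0],[0,0,0]], grip=[0,0,0,0,0,0])

```text
clock: 6.63
position: [566.7, -47.6, 107.8]
ee_rot: [0.996, 0.087, -0.0, 0.0]
contact_force: [-0.3, -0.8, -1.0]
gripper_width: 40.6
```

Emit:
play_rows(travel=[[0,0,0.003],[0,0,0.003],[0,0,0],[0,0,0],[0,0,0]], rotation=[[0,0,0],[0,0,0],[0,0,0],[0,0,0],[0,0,0]], grip=[0,0,0,0,0])

```text
clock: 7.05
position: [567.4, -47.5, 104.1]
ee_rot: [0.996, 0.087, 0.001, 0.0]
contact_force: [-3.3, 1.8, 7.3]
gripper_width: 40.4
```

Emit:
play_rows(travel=[[0,0.00016,0],[0,0.00016,0],[0,0.00016,0],[0,0.00016,0],[0,0.00016,0],[0,0.00016,0],[0,0.00016,0],[0,0.00016,0],[0,0.00016,0],[0,0,0],[0,0,0],[0,0,0]], rotation=[[0,0,0.08],[0,0,0.11],[0,0,0.11],[0,0,0.11],[0,0,0.11],[0,0,0.11],[0,0,0.11],[0,0,0.11],[0,0,0.11],[0,0,0.06],[0,0,0],[0,0,0]], grip=[0,0,0,0,0,0,0,0,0,0,0,0])

```text
clock: 8.05
position: [568.5, -49.0, 104.1]
ee_rot: [0.912, -0.41, 0.002, -0.001]
contact_force: [0.5, -0.2, 5.1]
gripper_width: 40.6
```

Run:
```python
from h import *
plan((567.4,-47.4,103.5),np.radians(9.5-62))
s=arm.read_state();print(s["wrist_torque"])
w=cloud(grab("wrist")); fitpad(w,(566,-47.7),113,125,25)
```

```text
pos [568.5 -49.  104.1] yaw -0.8446 tilt 0.27 shift [-0.0019 -0.0002  0.0006] rz 0.0717 w 40.6 F [ 0.5 -0.2  5.1] j [ 0.2   0.41 -0.3   0.   -0.85  0.53] t 8.05
[-0.23253038 -0.10923134 -0.00614489]
n 6656 centre [567.33 -48.68] z 120.14 min width 41.3 at deg 40.00001430256668 width at 90 46.4
```

Emit:
play_rows(travel=[[0,0,0],[0,0,0],[0,0,0],[0,0,0]], rotation=[[0,0,0.06],[0,0,0.05],[0,0,0],[0,0,0]], grip=[0,0,0,0])

```text
clock: 8.43
position: [567.6, -49.3, 104.1]
ee_rot: [0.888, -0.459, 0.001, -0.0]
contact_force: [-0.2, -1.1, 6.8]
gripper_width: 40.7
```

Run:
```python
from h import *
plan((567.4,-47.4,103.5),np.radians(9.5-62))
s=arm.read_state();print(s["wrist_torque"])
w=cloud(grab("wrist")); fitpad(w,(566,-47.7),113,125,25)
```

```text
pos [567.6 -49.3 104.1] yaw -0.9543 tilt 0.16 shift [-0.0017 -0.0009  0.0006] rz -0.038 w 40.7 F [-0.2 -1.1  6.8] j [ 0.2   0.41 -0.3   0.   -0.85  0.42] t 8.4333
[-0.41376418  0.34515805 -0.030227  ]
n 6660 centre [566.77 -48.87] z 120.13 min width 41.3 at deg 36.000012872310016 width at 90 46.4
```

Emit:
play_rows(travel=[[0,0,0],[0,0,0],[0,0,0]], rotation=[[0,0,0.05],[0,0,0],[0,0,0]], grip=[0,0,0])

```text
clock: 8.73
position: [567.6, -49.4, 104.2]
ee_rot: [0.877, -0.481, 0.001, 0.0]
contact_force: [-1.4, -1.4, 6.8]
gripper_width: 40.8
```

Run:
```python
from h import *
plan((567.4,-47.4,103.5),np.radians(9.5-62))
s=arm.read_state();print(s["wrist_torque"])
w=cloud(grab("wrist")); fitpad(w,(566,-47.7),113,125,25)
```

```text
pos [567.6 -49.4 104.2] yaw -1.0026 tilt 0.17 shift [-0.0018 -0.0009  0.0006] rz -0.0863 w 40.8 F [-1.4 -1.4  6.8] j [ 0.2   0.41 -0.3   0.   -0.85  0.37] t 8.7333
[-0.48706674  0.36660569  0.40268577]
n 6669 centre [566.75 -48.92] z 120.19 min width 41.0 at deg 32.50001162083543 width at 90 46.2
```

Emit:
play_rows(travel=[[0,0,0],[0,0,0],[0,0,0],[0,0,0],[0,0,0],[0,0,-0.005],[0,0,-0.015],[0,0,-0.02],[0,0,-0.02],[0,0,-0.02],[0,0,-0.02],[0,0,0]], rotation=[[0,0,0],[0,0,0],[0,0,0],[0,0,0],[0,0,0],[0,0,0],[0,0,0],[0,0,0],[0,0,0],[0,0,0],[0,0,0],[0,0,0]], grip=[0.9,0.9,0.9,0.9,0.9,0.9,1,1,1,1,1,1])

```text
clock: 9.78
position: [569.2, -48.9, 207.4]
ee_rot: [0.876, -0.482, 0.004, -0.002]
contact_force: [-0.2, -0.6, 1.1]
gripper_width: 85.4
```

Run:
```python
from h import *
plan((582,-240,200),np.radians(11))
d=grab("wrist");w=cloud(d); fitpad(w,(566,-47.7),113,125,25); cv2.imwrite("pics/w4.png",d["image"])
```

```text
pos [569.2 -48.9 207.4] yaw -1.0058 tilt 0.53 shift [0.1683 0.0915 0.0075] rz -1.1978 w 85.4 F [-0.2 -0.6  1.1] j [ 0.2   0.31 -0.17  0.   -1.08  0.37] t 9.7833
n 2455 centre [566.76 -48.71] z 120.14 min width 41.4 at deg 37.500013408656265 width at 90 46.1
```

Emit:
play_rows(travel=[[0.02,0.011,0],[0.034,0.0185,0],[0.034,0.0185,0.003],[0.034,0.0185,0.003],[0.034,0.0185,0.002],[0.012,0.0065,0],[0,0,0],[0,0,0],[0,0,0],[0,0,0],[0,0,0],[0,0,0]], rotation=[[0,0,0],[0,0,0],[0,0,0],[0,0,0],[0,0,0],[0,0,-0.12],[0,0,-0.12],[0,0,-0.12],[0,0,-0.12],[0,0,-0.12],[0,0,-0.12],[0,0,-0.12]], grip=[1,1,1,1,1,1,1,1,1,1,1,1])

```text
clock: 10.83
position: [578.4, -239.6, 193.0]
ee_rot: [0.997, -0.08, -0.001, -0.0]
contact_force: [-0.1, 0.6, -1.1]
gripper_width: 85.1
```

Emit:
play_rows(travel=[[0,0,0],[0,0,0],[0,0,0],[0,0,0],[0,0,0],[0,0,0]], rotation=[[0,0,-0.12],[0,0,-0.12],[0,0,-0.118],[0,0,0],[0,0,0],[0,0,0]], grip=[1,1,1,1,1,1])

```text
clock: 11.33
position: [578.8, -239.7, 193.7]
ee_rot: [0.996, 0.094, -0.001, -0.0]
contact_force: [-0.1, 0.7, 0.3]
gripper_width: 85.2
```

```bash
cat >> h.py <<'E'
def fithood(w,c0,zb):
    "ring top centre by circle fit on outer edge, stub axis direction; zb: underside height"
    H=w[np.hypot(w[...,0]-c0[0],w[...,1]-c0[1])<75]
    p=H[(H[:,2]>zb+33.5)&(H[:,2]<zb+39)]; c=np.array(c0,float)
    from scipy.optimize import least_squares
    for k in range(3):
        d=p[:,:2]-c; a=(np.degrees(np.arctan2(d[:,1],d[:,0]))//6).astype(int); r=np.hypot(*d.T)
        e=np.array([p[a==i][r[a==i]<36][:,:2][r[a==i][r[a==i]<36].argmax()] for i in np.unique(a) if ((a==i)&(r<36)).sum()>3])
        s=least_squares(lambda x:np.hypot(e[:,0]-x[0],e[:,1]-x[1])-x[2],[*c,32],loss="soft_l1",f_scale=.5).x; c=s[:2]
    print("ring",len(p),len(e),s.round(2),"top z",np.median(p[:,2]).round(2))
    d=H[:,:2]-c; r=np.hypot(*d.T); q=d[(r>37)&(r<66)&(H[:,2]>zb+16)&(H[:,2]<zb+32)]
    # mid-line of the stub edges in radial slices
    a0=np.arctan2(*q.mean(0)[::-1]); u=np.array([np.cos(a0),np.sin(a0)]); n=np.array([-u[1],u[0]])
    L=[(b,(( q@n)[(q@u>b)&(q@u<b+4)]).min(),((q@n)[(q@u>b)&(q@u<b+4)]).max()) for b in range(40,58,4) if ((q@u>b)&(q@u<b+4)).sum()>3]
    L=np.array(L); off=((L[:,1]+L[:,2])/2/(L[:,0]+2)).mean()
    print("stub n",len(q),"len",(q@u).max().round(1),"dir deg",np.degrees(a0+off).round(2),"mean dir",np.degrees(a0).round(2),"z",q.size and H[(r>37)&(r<66)][:,2].max().round(1)); return c
E
python3 - <<'E'
from h import *
plan((557.4,-244.8,200),np.radians(11))
d=grab("wrist"); w=cloud(d); cv2.imwrite("pics/w5.png",d["image"]); c=fithood(w,(557.4,-244.8),0)
plan((*c,200),np.radians(11))
E
```

```text
pos [ 578.8 -239.7  193.7] yaw 0.1887 tilt 0.06 shift [-0.022   0.001  -0.0063] rz -0.0033 w 85.2 F [-0.1  0.7  0.3] j [-0.13  0.41 -0.04 -0.   -1.11  1.89] t 11.3333
ring 495 60 [ 557.66 -244.85   32.37] top z 36.26
stub n 470 len 61.3 dir deg 8.1 mean dir 8.31 z 291.9
pos [ 578.9 -239.7  193.9] yaw 0.1892 tilt 0.04 shift [-0.0218  0.0011 -0.0061] rz -0.0028 w 85.4 F [0.5 1.4 0.6] j [-0.13  0.41 -0.04 -0.   -1.11  1.89] t 11.3833
```

View pics/w5.png

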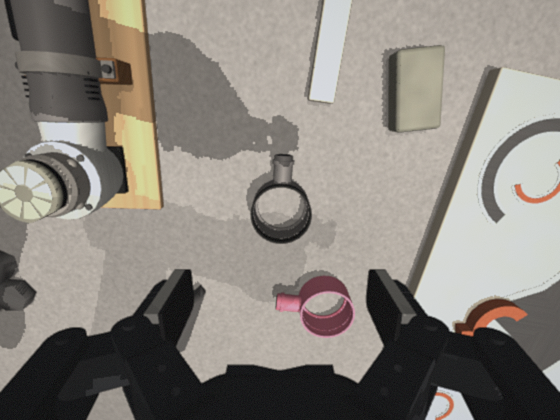

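Emit:
play_rows(travel=[[-0.0218,0.0011,0.01],[0,0,0.025],[0,0,0.03],[0,0,0.03],[0,0,0.025],[0,0,0.01],[0,0,0],[0,0,0],[0,0,0]], rotation=[[0,0,0],[0,0,0.048],[0,0,0],[0,0,0],[0,0,0],[0,0,0],[0,0,0],[0,0,0],[0,0,0]], grip=[1,1,1,1,1,1,1,1,1])

```text
clock: 12.13
position: [559.3, -245.4, 66.2]
ee_rot: [0.997, 0.072, 0.002, 0.001]
contact_force: [-0.2, 0.4, 0.5]
gripper_width: 85.1
```

Run:
```python
from h import *
plan((557.7,-244.9,4),np.radians(8.1))
c=fithood(cloud(grab("wrist")),(557.7,-244.9),0)
plan((*c,4),np.radians(8.1))
```

```text
pos [ 559.3 -245.4   66.2] yaw 0.1434 tilt 0.2 shift [-0.0017 -0.0008  0.0622] rz 0.002 w 85.1 F [-0.2  0.4  0.5] j [-0.15  0.52 -0.23  0.   -0.82  1.86] t 12.1333
ring 1408 60 [ 557.35 -244.89   32.54] top z 36.14
stub n 1329 len 61.4 dir deg 8.25 mean dir 8.24 z 158.5
pos [ 559.3 -245.3   66.4] yaw 0.1434 tilt 0.23 shift [-0.0021 -0.0008  0.0624] rz 0.002 w 85.6 F [-0.1 -0.   0.5] j [-0.15  0.52 -0.23  0.   -0.82  1.86] t 12.1833
```

Emit:
play_rows(travel=[[-0.0018,-0.0006,0.012],[0,0,0.02],[0,0,0.02],[0,0,0.01],[0,0,0],[0,0,0],[0,0,0],[0,0,0],[0,0,0],[0,0,0],[0,0,0]], rotation=[[0,0,0],[0,0,0],[0,0,0],[0,0,0],[0,0,0],[0,0,0],[0,0,0],[0,0,0],[0,0,0],[0,0,0],[0,0,0]], grip=[1,1,1,1,1,0,0,0,0,0,0])

```text
clock: 13.1
position: [557.5, -244.9, 4.2]
ee_rot: [0.997, 0.072, 0.002, 0.001]
contact_force: [-0.3, 0.8, 5.9]
gripper_width: 63.8
```

Emit:
play_rows(travel=[[0,0,-0.01],[0,0,-0.025],[0,0,-0.035],[0,0,-0.035],[0,0,-0.035],[0,0,-0.03],[0,0,-0.02],[0,0,0],[0,0,0],[0,0,0],[0,0,0]], rotation=[[0,0,0],[0,0,0],[0,0,0],[0,0,0],[0,0,0],[0,0,0],[0,0,0],[0,0,0],[0,0,0],[0,0,0],[0,0,0]], grip=[0,0,0,0,0,0,0,0,0,0,0])

```text
clock: 14.02
position: [554.8, -244.3, 190.5]
ee_rot: [0.997, 0.071, -0.002, -0.001]
contact_force: [0.1, -0.1, -1.2]
gripper_width: 63.8
```

```bash
cat >> h.py <<'E'
def inhand(d,M):
    w=cloud(d); t=(w-M[:3,3])@M[:3,:3]; f=t*[1,-1,-1]  # flipped: z up, yaw 0 = tool x
    zt=np.median(-t[(np.hypot(t[...,0],t[...,1])>27)&(np.hypot(t[...,0],t[...,1])<34)&(abs(t[...,1])<20)&(t[...,2]<0)&(t[...,2]>-60)][:,2]); print("top above TCP",zt)
    c=fithood(f,(0,0),zt-36); return w
E
python3 - <<'E'
from h import *
plan((566.7,-48.5,190),np.radians(9.5))
M=T(); d=grab("wrist"); inhand(d,M); cv2.imwrite("pics/w6.png",d["image"])
E
```

```text
pos [ 554.8 -244.3  190.5] yaw 0.1429 tilt 0.22 shift [ 0.0397 -0.1921  0.0007] rz -0.0229 w 63.8 F [ 0.1 -0.1 -1.2] j [-0.15  0.39 -0.1  -0.   -1.09  1.86] t 14.0167
top above TCP 22.51847308563132
ring 4740 57 [ 1.33  0.07 31.86] top z 22.9
stub n 561 len 60.3 dir deg 0.08 mean dir -0.7 z 92.2
```

View pics/w6.png

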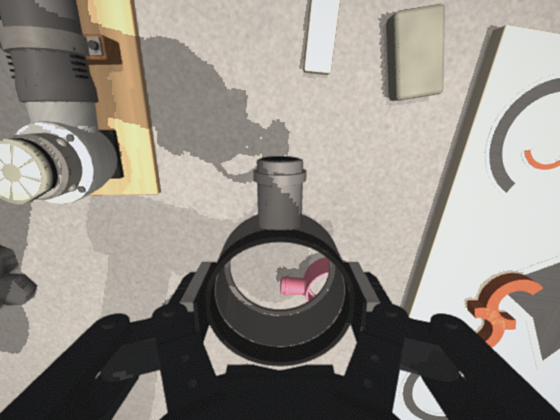

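The hood is held level with its stub straight up the image at (280,165). Moving it over the head.

Emit:
play_rows(travel=[[0.004,-0.018,0],[0.0065,-0.032,0],[0.0065,-0.032,0],[0.0065,-0.032,0],[0.0065,-0.032,0],[0.0065,-0.032,0],[0.0032,-0.0141,0],[0,0,0],[0,0,0],[0,0,0],[0,0,0],[0,0,0]], rotation=[[0,0,0],[0,0,0],[0,0,0],[0,0,0],[0,0,0],[0,0,0],[0,0,0],[0,0,-0.023],[0,0,0],[0,0,0],[0,0,0],[0,0,0]], grip=[0,0,0,0,0,0,0,0,0,0,0,0])

```text
clock: 15.07
position: [567.7, -49.9, 192.0]
ee_rot: [0.997, 0.082, -0.0, 0.0]
contact_force: [0.2, 0.2, -2.0]
gripper_width: 63.7
```

```bash
cat > m.py <<'E'
from h import *
import sys
M=T(); d=grab("wrist"); w=cloud(d); t=(w-M[:3,3])@M[:3,:3]; f=t*[1,-1,-1]
plan((566.7,-48.5,140),np.radians(9.5))
q=f[(f[...,0]>-34)&(f[...,0]<34)&(abs(f[...,1])<34)&(f[...,2]>0)&(f[...,2]<45)]
h,e=np.histogram(q[:,2],np.arange(0,46,1)); print("peak",e[h.argmax()])
c=fithood(f,(0,0),e[h.argmax()]+.5-36)
cw=M[:2,3]+c[0]*M[:2,0]-c[1]*M[:2,1]; print("hood axis world",cw.round(2))
p=w[(w[...,2]>117)&(w[...,2]<123)&(np.hypot(w[...,0]-566.7,w[...,1]+48.5)<25)]
print("pad seen",len(p),"centre",np.round(cv2.minEnclosingCircle(p[:,:2].astype(np.float32)) if len(p)>9 and 0 else (p.min(0)+p.max(0))/2,1))
if len(p)>50: fitpad(w,(566.7,-48.5),117,123,25)
cv2.imwrite("pics/%s.png"%sys.argv[1],d["image"])
E
python3 m.py w7
```

```text
pos [567.7 -49.9 192.1] yaw 0.1645 tilt 0.03 shift [-0.0007 -0.0015  0.0521] rz -0.0013 w 63.9 F [-0.3  0.9 -1.7] j [ 0.2   0.32 -0.19  0.   -1.06  1.54] t 15.1167
peak 31
ring 3793 60 [3.000e-02 3.000e-02 3.282e+01] top z 31.77
stub n 3398 len 61.6 dir deg 0.05 mean dir -0.07 z 92.2
hood axis world [567.69 -49.88]
pad seen 360 centre [563.1 -46.9 119.9]
n 360 centre [565.4  -48.04] z 120.07 min width 37.8 at deg 6.500002324167086 width at 90 43.5
```

View pics/w7.png

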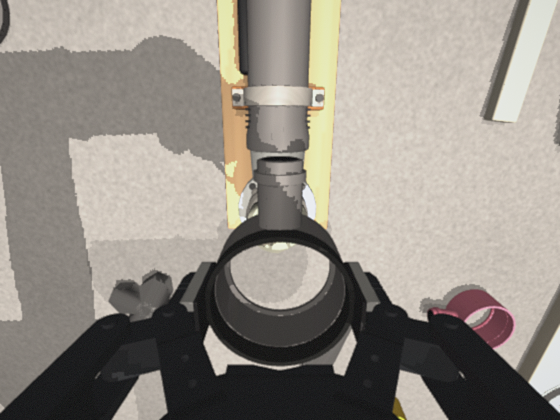

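Emit:
play_rows(travel=[[-0.0011,-0.0019,0.01],[0,0,0.02],[0,0,0.02],[0,0,0.01],[0,0,0],[0,0,0],[0,0,0],[0,0,0],[0,0,0]], rotation=[[0,0,0],[0,0,0],[0,0,0],[0,0,0],[0,0,0],[0,0,0],[0,0,0],[0,0,0],[0,0,0]], grip=[0,0,0,0,0,0,0,0,0])

```text
clock: 15.87
position: [567.1, -47.1, 133.4]
ee_rot: [0.997, 0.083, 0.001, -0.0]
contact_force: [0.2, -0.2, -1.1]
gripper_width: 63.7
```

```bash
python3 m.py w8
```

```text
pos [567.  -47.1 133.3] yaw 0.1663 tilt 0.11 shift [-0.0005  0.0014 -0.0067] rz 0.0005 w 63.9 F [-0.2  0.1 -0.9] j [ 0.2   0.38 -0.27  0.   -0.92  1.54] t 15.9167
peak 31
ring 3803 60 [5.000e-02 1.000e-02 3.286e+01] top z 31.76
stub n 3403 len 61.6 dir deg 0.25 mean dir 0.09 z 92.3
hood axis world [567.19 -47.05]
pad seen 3304 centre [560.6 -48.5 119.9]
n 3304 centre [562.1  -48.84] z 120.16 min width 33.9 at deg 12.000004290770006 width at 90 45.5
```

View pics/w8.png

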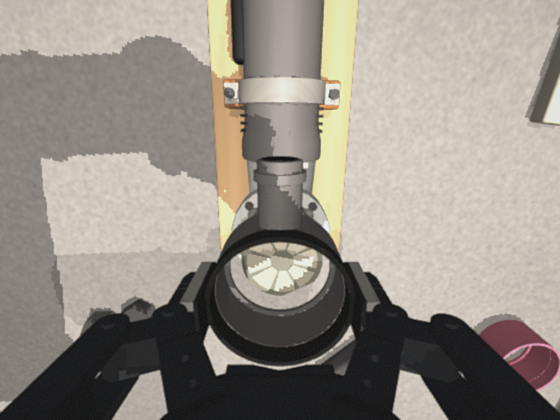

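Emit:
play_rows(travel=[[-0.0005,0.0009,0.002],[0,0,0.007],[0,0,0.007],[0,0,0.005],[0,0,0],[0,0,0],[0,0,0]], rotation=[[0,0,0],[0,0,0],[0,0,0],[0,0,0],[0,0,0],[0,0,0],[0,0,0]], grip=[0,0,0,0,0,0,0])

```text
clock: 16.5
position: [566.3, -48.1, 111.2]
ee_rot: [0.997, 0.083, -0.0, 0.0]
contact_force: [0.3, -1.0, -1.0]
gripper_width: 63.9
```

Emit:
play_rows(travel=[[0,0,0.003],[0,0,0.003],[0,0,0.003],[0,0,0],[0,0,0]], rotation=[[0,0,0],[0,0,0],[0,0,0],[0,0,0],[0,0,0]], grip=[0,0,0,0,0])

```text
clock: 16.92
position: [566.0, -48.2, 102.1]
ee_rot: [0.997, 0.083, -0.0, 0.0]
contact_force: [0.2, -0.9, -0.4]
gripper_width: 64.0
```

Emit:
play_rows(travel=[[0,0,0.003],[0,0,0.003],[0,0,0],[0,0,0]], rotation=[[0,0,0],[0,0,0],[0,0,0],[0,0,0]], grip=[0,0,0,0])

```text
clock: 17.25
position: [566.0, -48.2, 96.0]
ee_rot: [0.997, 0.083, -0.0, 0.0]
contact_force: [0.4, -0.4, -1.5]
gripper_width: 63.6
```

Emit:
play_rows(travel=[[0,0,0.0025],[0,0,0.0025],[0,0,0.0025],[0,0,0],[0,0,0]], rotation=[[0,0,0],[0,0,0],[0,0,0],[0,0,0],[0,0,0]], grip=[0,0,0,0,0])

```text
clock: 17.67
position: [566.7, -48.1, 90.9]
ee_rot: [0.997, 0.083, 0.001, 0.0]
contact_force: [-2.3, 1.3, 6.3]
gripper_width: 63.9
```

Emit:
play_rows(travel=[[0,0,0.002],[0,0,0.002],[0,0,0],[0,0,0]], rotation=[[0,0,0],[0,0,0],[0,0,0],[0,0,0]], grip=[0,0,0,0])

```text
clock: 18.0
position: [566.0, -48.1, 84.4]
ee_rot: [0.997, 0.083, -0.0, 0.0]
contact_force: [-0.5, -0.2, -0.0]
gripper_width: 63.9
```

Emit:
play_rows(travel=[[0,0,0.002],[0,0,0.001],[0,0,0],[0,0,0]], rotation=[[0,0,0],[0,0,0],[0,0,0],[0,0,0]], grip=[0,0,0,0])

```text
clock: 18.33
position: [566.0, -48.2, 84.2]
ee_rot: [0.997, 0.083, 0.0, 0.0]
contact_force: [-6.4, 1.5, 14.0]
gripper_width: 63.7
```

Emit:
play_rows(travel=[[0,0,0.001],[0,0,0],[0,0,0],[0,0,0],[0,0,0],[0,0,0]], rotation=[[0,0,0],[0,0,0],[0,0,0],[0,0,0],[0,0,0],[0,0,0]], grip=[0,0,0,0,0,0])

```text
clock: 18.83
position: [566.1, -48.1, 84.2]
ee_rot: [0.997, 0.083, 0.0, 0.0]
contact_force: [-8.4, 3.0, 18.6]
gripper_width: 64.0
```

```bash
python3 m.py w9
python3 - <<'E'
from h import *
w=cloud(grab("wrist")); c=fithood(w,(566.3,-48.2),80)
p=w[(w[...,2]>118)&(w[...,2]<123)&(np.hypot(w[...,0]-566.3,w[...,1]+48.2)<24)]; print("pad z",len(p),np.percentile(p[:,2],[5,50,95]))
E
```

```text
pos [566.1 -48.2  84.2] yaw 0.1669 tilt 0.06 shift [ 0.0006  0.0005 -0.0558] rz 0.0011 w 64.0 F [-7.4  2.3 18. ] j [ 0.2   0.44 -0.32  0.   -0.81  1.54] t 18.8833
peak 35
ring 9121 60 [ 1.4   0.23 31.34] top z 35.93
stub n 3236 len 60.1 dir deg -0.23 mean dir -0.56 z 92.5
hood axis world [567.44 -47.69]
pad seen 8285 centre [566.5 -48.5 119.6]
n 8285 centre [566.73 -48.32] z 120.16 min width 42.0 at deg 37.000013229874185 width at 90 45.8
ring 4442 60 [566.1  -48.08  32.8 ] top z 116.15
stub n 3407 len 61.6 dir deg 9.6 mean dir 9.48 z 177.3
pad z 8183 [119.17763476 120.15582849 121.07302172]
```

View pics/w9.png

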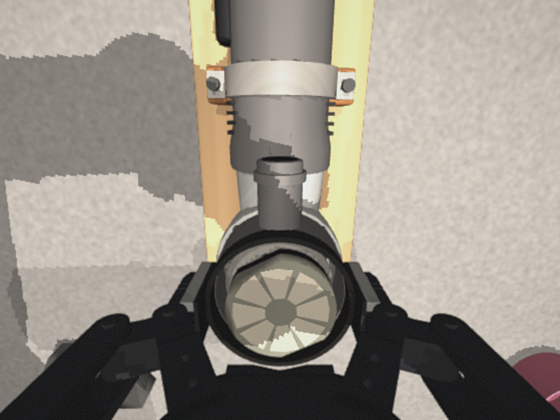

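The hood top is at z = 116.15 (80 + 36), the pad face is 4 mm above it, the pad is still locked (flats at 37°), and the press is about 18 N. Handing in.

```bash
python3 -c "
from h import *
print(workorder.job_done()); print(arm.read_state()['contact_force'])"
```

```text
the job is handed in; nothing more can be done
None
the job is handed in; nothing more can be done
```

The pad is locked in the socket and the hood is snapped home on the gear head. I handed in at about 19 s of the 67 s, still gripping the hood and pressing it down.

- **Pad:** it went into the socket and turned clockwise about 62° to its stop, where the wrist torque rose to 0.4 N m. Its face stands at z = 120.2 mm against the expected 120. It was still locked at the last look, with its flats at 37°.
- **Hood:** the dark one, pressed past its catches with its stub within about 1° of the handle. Its top is at z = 116.15 mm, meaning the underside is on the 80 mm shoulder. Its axis measured (566.1, −48.1) mm, against (566–567, −48 to −49) mm for the boss and pad centre.
- **Press:** about 18 N down, with about 8 N sideways.

**Disagreements:** the spindle centre differed by about 1 mm between the boss view and the pad view. In the last check one hood fit gave (567.4, −47.7) mm because pad points had got into the ring data; the clean fit is the one quoted above. Both are within the 3 mm tolerance. The state could not be read after hand-in, so the final second was not checked. I did not measure the other items' positions again at the end; every move stayed clear of them.

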